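# Seat the burner cap on the gas stove

### The arm

A 6-joint arm with a two-finger parallel gripper is mounted at the origin on the work surface. World frame = base frame: x ahead of the robot, y to its left, z up, the work surface at z = 0. Lengths are in m, angles in degrees, forces in N, time in s.
With the tool pointing down it reaches from about 0.35 to 0.875 m from the base axis. Payload 15.5 kg.
Tool frame: the origin (TCP) lies at the very end of the fingers, on their centre line; the grasp point (between the pads) lies 19 mm behind it; z points along the fingers, y is the line along which they close (so a half turn about z gives the same grasp; the last joint's range is limited). The gripper opens to 85 mm and grips with 20 to 120 N. Pads are 22 mm wide; open, the fingers measure 114 mm over their backs; the gripper's body (76 mm by 85 mm) begins 54 mm behind the grasp point. The pads swing forward as they close: fully open they stand 13 mm farther back than shut.
Start: joints at [-73.596, 28.281, 77.091, -0, 74.628, -5.472], TCP at [0.233, -0.58, 0.231] pointing down, gripper open.
Joint ranges: [-166.48, 166.48], [-47.26, 123.95], [12.59, 153.08], [-70.14, 250.14], [6.76, 159.57], [-176.63, 176.63]. Speed limits (degrees/s): [108.29, 108.29, 147.25, 172.46, 172.46, 172.46].

### API

Orientations are given as [roll, pitch, yaw] about the fixed x, y, z axes, in that order (R = Rz(yaw) Ry(pitch) Rx(roll)).
In Python, from station import ctrl gives the robot as it stands.
- The arm moves only by the tool jog_arm, never from a script. Its argument "increments" is text: rows parted by semicolons, each of 7 numbers parted by spaces: the shift along the tool's x, y, z in mm, then the turn, a rotation vector about the tool's x, y, z in rad, then the closure, from 0 (fully open) to 1 (shut). In form: x y z ax ay az grip; .... A call has 1 to 20 rows; each row shifts and turns the commanded pose from where the row before left it, along the tool's axes as they then stand; what a row does not reach is not made up. A row lasts 1/12 s, in which the tool goes at most 41.7 mm and 7.16 degrees, less where a joint would pass 70% of its speed; a pose out of reach is approached as far as the arm can. A call with a gripper value outside its range is refused whole. The fingers move at their own pace and stop on an object; "newtons" is the grip in N (left out, the last holds). Time passes only in rows, so rows that do not move let the fingers close. It gives the time, the measured TCP pose, the force, the opening and the grip force at its end, in the units of the state.
- ctrl.get_obs(): the state, without advancing time (a new reading comes with each control period).
- ctrl.grab_frame(name): name is "side" or "top"; returns a dict with "pixels" (480x640x3 uint8, blue, green, red), "fovy" (degrees; the focal length in pixels is half the picture's height over the tangent of half this angle, whatever the lens; pixels are square), "cx", "cy" (the principal point, pixels), "origin" and "attitude" of the camera in the world. Camera axes: x right, y down, z forward; pixel columns grow to the right and rows downward; lengths in m; the calibration is good to about 2 mm. A picture is of the moment at which its call begins. There is no depth.
- ctrl.hand_in(): hands the job in; it is judged then, once.
The state is a dict: "clock": time; "q": joint angles; "qd": joint speeds; "tau": joint torques, N m; "tool_pos": TCP position; "ee_rot": TCP orientation; "wrist_force": force on the tool from outside, world axes, zero at the start; "moment": the same for the moment, N m; "opening": finger opening in m; "grasp_force": force on a finger pad.
Only numpy, scipy, OpenCV 4.12 (cv2) and the standard library are available. Lean on these libraries where they do the work, as an engineer would, in place of code of your own. Each camera call takes 0.05 s, during which the arm holds its last target. There are 200 camera calls.

### The job

The brass burner cap on the table-top gas stove sits raised because the notch in its rim is not over the red locating pin. With the gripper shut, push the cap's raised lug round with the fingertips until the notch stands over the pin, then press the cap straight down until it is fully home. Do not take the lug between the fingers or lift the cap, and leave everything else where it is.

Things in the scene. Friction and masses are not known exactly. Their poses are not given: they have to be found in the camera images.
- stove: single-burner table-top gas stove, steel, 280 x 310 mm, fixed, flat top 80 mm above the table. Origin under its centre at table height; z up; the burner's vertical axis passes through this origin, and the red pin lies from there along +x. A control tap with a red pointer on its -x side reaches 175 mm out. Nothing on the stove top is higher than the raised cap.
- burner_cap: round brass burner cap with a dark top and a white line from its middle to the notch, 116 mm across its toothed rim (narrow slots and one wide notch), 10 mm thick at the flat middle (88 mm across), 8 mm at the teeth. Origin at the centre of its underside, on the burner axis; z up; +x points at the notch, -x at the lug. Underside 107 mm above the table when raised, 99 mm when home. It never tilts or shifts sideways.
- cap_down (a joint): how far the cap has sunk, m: 0 raised (as at the start), 0.008 fully home. Sinking takes about 6 N on any part of its top, and it stays where it is left. While the notch is off the pin, the teeth rest on the pin and it cannot sink. The cap also turns about the burner axis, either way without limit, against about 2 N at the lug; it starts 0.7 to 3.14 rad off, to either side.
- cap_centre (a point): centre of the cap's flat top, on the burner axis, 10 mm above its underside (117 mm above the table raised, 109 mm home): a clear place to press
- notch (a point): middle of the notch in the rim at the level of the cap's underside, 53.5 mm from the burner axis. The notch is 14 mm deep from the rim, open outward, about 10 mm wide at its inner end and 16 mm at the rim
- pin (a point): top of the red locating pin, fixed on the stove, 53.5 mm from the burner axis, 106.5 mm above the table. It is 7 mm wide with a rounded top: the notch may be off by about 2.5 mm (3 degrees) either way and still go down. Its red upright back stands outside the rim, 64 to 72 mm from the axis, up to 112 mm above the table, and is always seen
- lug (a point): centre of the top of the lug: an upright brass stud on the cap, 12 mm in diameter, standing 16 mm above the cap's flat top, 34 mm from the burner axis, exactly opposite the notch. Its top is 133 mm above the table when raised, 125 mm home
- brush: bystander, leave alone: a small wooden-handled cleaning brush, 150 mm long, lying on the stove top. Its origin lies under it.
- matchbox: bystander, leave alone: a yellow box of matches, 52 x 35 x 14 mm, on a corner of the stove top. Origin under its middle.
- jet: bystander, leave alone: a small spare brass gas jet, 20 mm across and 24 mm tall, standing on a corner of the stove top. Origin under its middle.
- pan_support: bystander, leave alone: a black wire ring with five prongs (the stove's pan support), 198 mm across and 36 mm high, on the table. Origin under its middle.
- basin: bystander, leave alone: a white mixing bowl, 220 mm across and 90 mm high, on the table. Origin under its middle.
- tumbler: bystander, leave alone: a steel cup, 72 mm across and 100 mm high, on the table. Origin under its middle.
- bun_plate: bystander, leave alone: a white plate 220 mm across with three pale buns on it, about 50 mm high, on the table. Origin under its middle.

How it is judged:
By the outcome, as a careful person would: the job done as asked, in the order asked, and still so for the second after the job is handed in, with the robot touching nothing.
It also fails if it takes over 48 s, if anything falls off the work surface, if the arm or the gripper's body presses on something with over 40 N, if the wrist force passes 120 N, or if a joint passes its speed limit or range.

## Working session

There is one attempt and no reset: what is moved stays moved. The work goes in short steps, Python scripts to look and compute and a tool call to move; the robot and the scene stay as the last step left them, time stands still between calls to the robot, and variables do not carry over. Pictures are saved under pics/ and viewed, at most 10 in all, crops included, and the job is handed in when it is done.

Besides the shell and the picture viewer there is one more tool, called after "Call:" in YAML: its name, and indented under it one key for each argument. jog_arm: Moves the arm, as the interface text tells. Its arguments: {"type":"object","properties":{"increments":{"type":"string"},"newtons":{"type":"number"}},"required":["increments"]}

```bash
mkdir -p pics; cat > h.py <<'E'
import numpy as np, cv2
from station import ctrl
def ray(f,u,v):
    F=240/np.tan(np.radians(f["fovy"])/2)
    R=np.array(f["attitude"],float)
    if R.shape!=(3,3): raise SystemExit(str(R))
    d=R@np.array([(u-f["cx"])/F,(v-f["cy"])/F,1.]); return np.array(f["origin"],float),d
def onz(f,u,v,z):
    o,d=ray(f,u,v); return o+d*(z-o[2])/d[2]
def proj(f,p):
    F=240/np.tan(np.radians(f["fovy"])/2)
    c=np.array(f["attitude"],float).T@(np.array(p,float)-np.array(f["origin"],float))
    return c[:2]/c[2]*F+[f["cx"],f["cy"]]
E
python3 - <<'E'
from h import *
for n in("top","side"):
    f=ctrl.grab_frame(n); cv2.imwrite(f"pics/{n}0.png",f["pixels"]); print(n,{k:np.round(f[k],4).tolist() for k in f if k!="pixels"})
print(ctrl.get_obs())
E
```

```text
top {'fovy': 47.2242, 'cx': 315.2937, 'cy': 242.5038, 'origin': [0.3276, -0.0232, 1.5158], 'attitude': [-172.3443, -0.0935, -91.1024]}
side {'fovy': 56.48, 'cx': 314.5566, 'cy': 249.3929, 'origin': [0.4591, 0.9477, 0.992], 'attitude': [-131.8931, -0.5373, -175.5615]}
{'clock': 0.1, 'q': array([-7.35954457e+01,  2.83109909e+01,  7.71221887e+01,  7.33210526e-04,
        7.46245015e+01, -5.47202361e+00]), 'qd': array([-0.13176867,  0.01075293,  0.0070735 ,  0.14032892, -0.02304744,
        0.00609209]), 'tau': array([ 2.91988317e-04, -8.83591247e+01, -3.84560466e+01,  8.08507752e-05,
        5.26273681e-03,  5.62297225e-05]), 'tool_pos': array([ 0.23280295, -0.57971493,  0.23077171]), 'ee_rot': array([-1.79942649e+02, -6.20401382e-03,  2.18763800e+01]), 'wrist_force': array([0.6795162 , 0.07650558, 0.36701167]), 'moment': array([-0.02047646, -0.05602231, -0.00434102]), 'grasp_force': 0.0, 'opening': 0.08570942404389463}
```

```bash
sed -i 's/^    R=np.array.*$/    R=rot(f)/; /raise/d; s/np.array(f\["attitude"\],float).T/rot(f).T/' h.py; cat >> h.py <<'E'
from scipy.spatial.transform import Rotation
def rot(f): return Rotation.from_euler('xyz',f["attitude"],degrees=True).as_matrix()
E
```

```text
(no output)
```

View pics/top0.png

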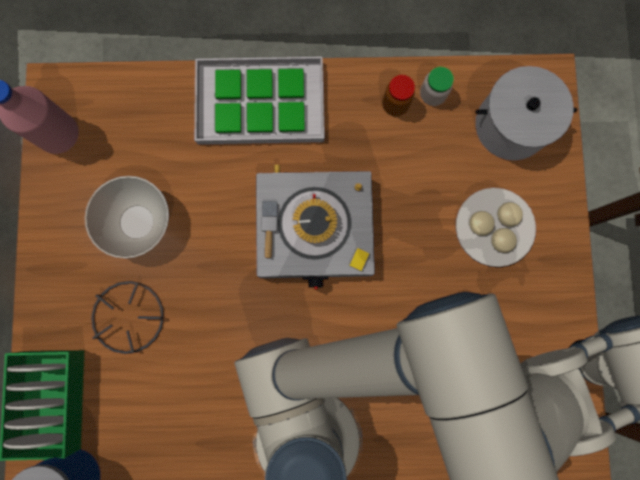

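View pics/side0.png

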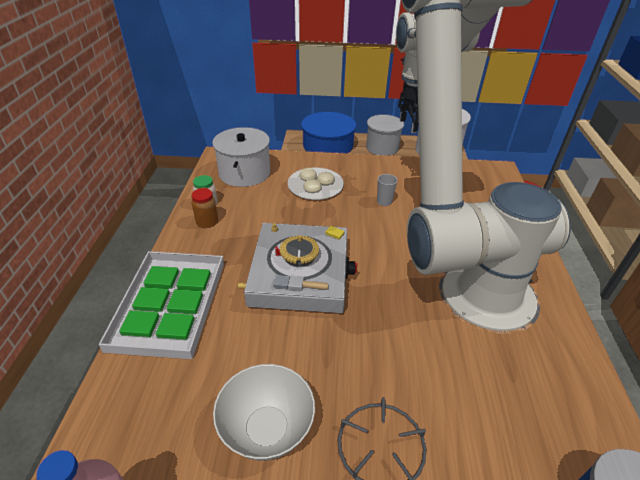

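The stove is at about (315,222) in the top view. The red pin is near (314,196), and the white line points left. I'll enlarge both views.

```bash
python3 - <<'E'
from h import *
t=cv2.imread("pics/top0.png");s=cv2.imread("pics/side0.png")
a=cv2.resize(t[182:262,275:355],(560,560),interpolation=cv2.INTER_CUBIC)
b=cv2.resize(s[225:275,265:335],(560,400),interpolation=cv2.INTER_CUBIC)
cv2.imwrite("pics/zt.png",a);cv2.imwrite("pics/zs.png",b)
f=ctrl.grab_frame("top");g=ctrl.grab_frame("side")
for nm,fr,box in(("top",f,(275,182,355,262)),("side",g,(265,225,335,275))):
    im=fr["pixels"].astype(int);B,G,R=im[...,0],im[...,1],im[...,2]
    x0,y0,x1,y1=box; m=np.zeros(R.shape,bool);m[y0:y1,x0:x1]=1
    red=m&(R>90)&(G<0.45*R)&(B<0.5*R)
    br=m&(R>110)&(B<0.6*R)&(G>0.5*R)
    for k,mm in(("red",red),("brass",br)):
        v,u=np.nonzero(mm); 
        n,l,st,c=cv2.connectedComponentsWithStats(mm.astype(np.uint8))
        print(nm,k,[(st[i].tolist(),c[i].round(1).tolist(),onz(fr,*c[i],.112 if k=="red" else .115).round(4).tolist()) for i in range(1,n) if st[i][4]>2])
E
```

```text
top red [([314, 195, 1, 3, 3], [314.0, 196.0], [0.6387, -0.0281, 0.112])]
top brass [([313, 194, 3, 3, 4], [314.2, 194.8], [0.6414, -0.0288, 0.115]), ([293, 197, 44, 46, 773], [315.4, 220.7], [0.5727, -0.0304, 0.115]), ([351, 254, 4, 8, 20], [353.0, 258.5], [0.4726, -0.125, 0.115])]
side red [([275, 247, 5, 8, 27], [277.1, 250.9], [0.6357, -0.0149, 0.112])]
side brass [([272, 225, 5, 7, 29], [273.9, 228.0], [0.66, -0.1156, 0.115]), ([318, 225, 17, 13, 103], [329.7, 230.1], [0.4869, -0.1208, 0.115]), ([277, 235, 42, 29, 467], [298.6, 249.8], [0.5731, -0.0216, 0.115])]
```

View pics/zt.png

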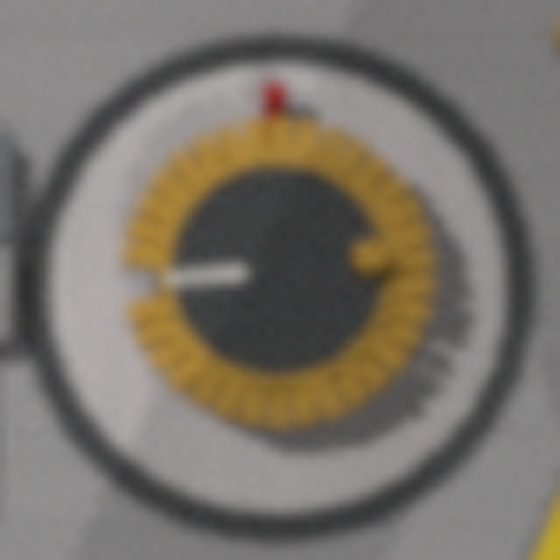

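View pics/zs.png

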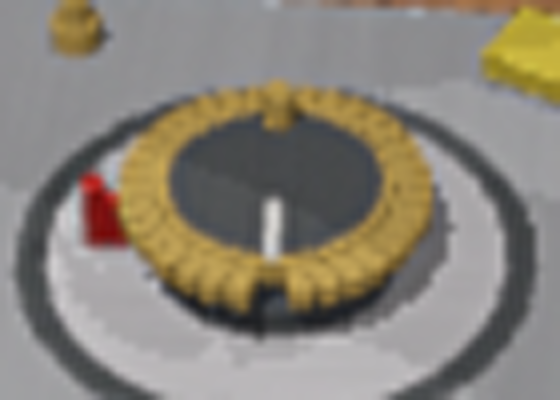

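The notch faces world +y and the lug faces -y, with the pin at about +x. The cap therefore needs roughly 90° clockwise. Next I'll measure the axis, the pin direction and the cap angle.

```bash
cat > m.py <<'E'
from h import *
def measure(zt=.117,C0=(.573,-.028),show=True):
    out={}
    for n in("top","side"):
        f=ctrl.grab_frame(n); im=f["pixels"].astype(int); B,G,R=im[...,0],im[...,1],im[...,2]
        v,u=np.mgrid[0:480,0:640]; 
        o,_=ray(f,0,0); F=240/np.tan(np.radians(f["fovy"])/2)
        d=np.stack([(u-f["cx"])/F,(v-f["cy"])/F,np.ones_like(u,float)],-1)@rot(f).T
        P=o[:2]+d[...,:2]*((zt-o[2])/d[...,2])[...,None]
        r=np.hypot(P[...,0]-C0[0],P[...,1]-C0[1])
        dark=(r<.062)&(R<100)&(abs(R-B)<25)
        dark=cv2.morphologyEx(dark.astype(np.uint8),cv2.MORPH_OPEN,np.ones((3,3)))
        k,l,st,c=cv2.connectedComponentsWithStats(dark); i=1+np.argmax(st[1:,4])
        cn=cv2.findContours((l==i).astype(np.uint8),0,1)[0][0]; h=cv2.convexHull(cn)
        (ex,ey),ax,an=cv2.fitEllipse(h)
        cen=onz(f,ex,ey,zt)[:2]
        # white line
        inr=np.hypot(P[...,0]-cen[0],P[...,1]-cen[1])
        w=(inr<.040)&(np.minimum(np.minimum(R,G),B)>130)
        W=P[w]; wl=np.average(W,axis=0,weights=(R[w]-90.)) if len(W) else [np.nan]*2
        red=(R>80)&(G<.5*R)&(B<.5*R)&(r<.085)&(r>.05)
        pr=np.array([np.average(u[red],weights=(R-G)[red]),np.average(v[red],weights=(R-G)[red])]) if red.any() else np.array([np.nan]*2)
        dw=wl-cen
        print(n,"cen",cen.round(4),"ax",np.round(ax,1),"line",np.round(wl,4),len(W),"ang",np.degrees(np.arctan2(dw[1],dw[0])).round(1),"red",pr.round(1),red.sum(),[onz(f,*pr,z)[:2].round(4).tolist() for z in(.100,.112)])
        out[n]=(f,cen,W)
    return out
if __name__=="__main__":
    measure()
    # stove outline -> yaw
    for n in("top",):
        f=ctrl.grab_frame(n); im=f["pixels"]; hsv=cv2.cvtColor(im,cv2.COLOR_BGR2HSV)
        m=((hsv[...,1]<60)&(hsv[...,2]>60)).astype(np.uint8); m[:160]=0;m[290:]=0;m[:,:245]=0;m[:,:390]=m[:,:390];m[:,390:]=0
        m=cv2.morphologyEx(m,cv2.MORPH_OPEN,np.ones((5,5)))
        c=max(cv2.findContours(m,0,1)[0],key=cv2.contourArea); b=cv2.boxPoints(cv2.minAreaRect(c))
        q=np.array([onz(f,*p,.08)[:2] for p in b]); print(q.round(4),q.mean(0).round(4),[ (np.linalg.norm(q[i]-q[i-1]).round(3),np.degrees(np.arctan2(*(q[i]-q[i-1])[::-1])).round(1)) for i in range(4)])
E
python3 m.py
```

```text
top cen [ 0.5741 -0.0277] ax [28.2 28.4] line [ 0.5729 -0.0017] 14 ang 92.8 red [313.6 195.7] 5 [[0.6421, -0.0271], [0.6394, -0.0271]]
side cen [ 0.5727 -0.031 ] ax [16.4 25.7] line [ 0.5716 -0.0055] 14 ang 92.6 red [277.2 250.7] 30 [[0.6382, -0.0288], [0.6357, -0.0157]]
[[ 0.7121  0.1278]
 [ 0.7111 -0.1868]
 [ 0.4305 -0.1817]
 [ 0.4317  0.1249]] [ 0.5713 -0.029 ] [(np.float64(0.28), np.float64(0.6)), (np.float64(0.315), np.float64(-90.2)), (np.float64(0.281), np.float64(179.0)), (np.float64(0.307), np.float64(89.8))]
```

Burner axis is about (0.573, -0.0295), cap yaw about 92.7° and pin yaw about 0–1°. The dimensions agree with those given (stove 281 x 310 mm, pin back about 67 mm out). I'll move to a point above the far side of the lug and close the gripper on the way.

Call:
jog_arm:
  increments: "27 -17 0 0 0 0 1;27 -17 0 0 0 0 1;27 -17 0 0 0 0 1;27 -17 0 0 0 0 1;27 -17 0 0 0 0 1;27 -17 0 0 0 0 1;27 -17 0 0 0 0 1;27 -17 0 0 0 0 1;27 -17 0 0 0 0 1;27 -17 0 0 0 0 1;27 -17 0 0 0 0 1;27 -17 0 0 0 0 1;27 -17 0 0 0 0 1;27 -17 0 0 0 0 1;27 -17 0 0 0 0 1;27 -17 0 0 0 0 1;27 -17 0 0 0 0 1;27 -17 0 0 0 0 1;27 -17 0 0 0 0 1;27 -17 0 0 0 0 1"

```text
clock: 2.02
tool_pos: [0.608, -0.0618, 0.2313]
ee_rot: [180.0, -0.0, 21.9]
wrist_force: [1.3, -0.8, 0.5]
opening: 0.0
grasp_force: 0.0
```

Call:
jog_arm:
  increments: "0 0 0 0 0 -0.12 1;0 0 0 0 0 -0.12 1;0 0 0 0 0 -0.12 1;0 0 0 0 0 -0.12 1;0 0 0 0 0 -0.12 1;0 0 0 0 0 -0.12 1;0 0 0 0 0 -0.12 1;0 0 0 0 0 -0.12 1;0 0 0 0 0 -0.12 1;0 0 0 0 0 -0.12 1;0 0 0 0 0 -0.12 1;0 0 0 0 0 -0.12 1;0 0 0 0 0 -0.12 1;0 0 0 0 0 -0.12 1;0 0 0 0 0 -0.12 1;0 0 0 0 0 -0.12 1;0 0 0 0 0 -0.12 1;0 0 0 0 0 -0.12 1;0 0 0 0 0 -0.12 1;0 0 0 0 0 -0.12 1"

```text
clock: 3.68
tool_pos: [0.6073, -0.0633, 0.2313]
ee_rot: [180.0, -0.0, 159.7]
wrist_force: [-0.2, -0.1, 0.2]
opening: 0.0003
grasp_force: 0.0
```

Call:
jog_arm:
  increments: "0 0 0 0 0 -0.12 1;0 0 0 0 0 -0.12 1;0 0 0 0 0 -0.12 1;0 0 0 0 0 0 1;0 0 0 0 0 0 1"

```text
clock: 4.1
tool_pos: [0.6073, -0.0633, 0.2313]
ee_rot: [-180.0, -0.0, 179.8]
wrist_force: [-0.2, 0.9, -0.3]
opening: -0.0003
grasp_force: 0.0
```

Call:
jog_arm:
  increments: "0 0 18 0 0 0 1;0 0 18 0 0 0 1;0 0 18 0 0 0 1;0 0 18 0 0 0 1;0 0 18 0 0 0 1;0 0 12 0 0 0 1;0 0 6 0 0 0 1;0 0 0 0 0 0 1;0 0 0 0 0 0 1"

```text
clock: 4.85
tool_pos: [0.6075, -0.0633, 0.1236]
ee_rot: [-180.0, 0.0, 179.9]
wrist_force: [-0.1, 1.3, 0.1]
opening: 0.0002
grasp_force: 0.0
```

```bash
python3 - <<'E'
from h import *
f=ctrl.grab_frame("side")
cv2.imwrite("pics/s1.png",cv2.resize(f["pixels"][170:290,230:370],(700,600),interpolation=cv2.INTER_CUBIC))
E
```

```text
(no output)
```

View pics/s1.png

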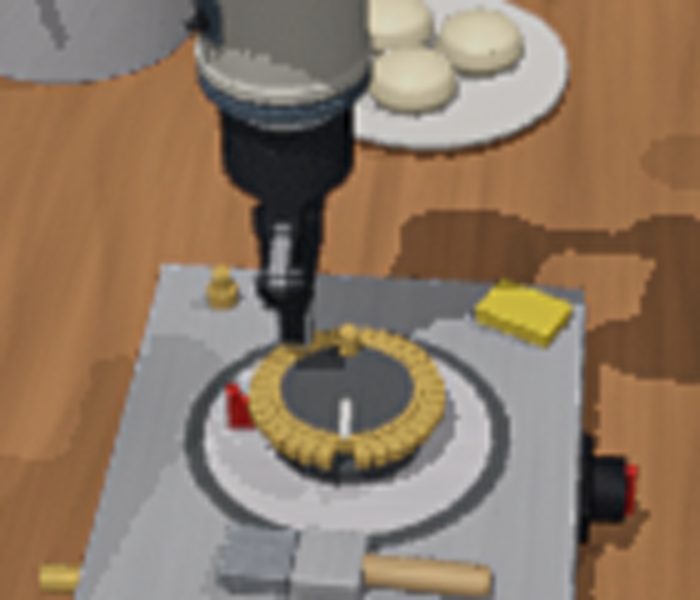

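The fingers stand beside the lug on its +x side, at crop pixel (290,340) with the lug at (348,340). Next I close up to the lug and sweep along the arc.

Call:
jog_arm:
  increments: "5 0 1 0 0 0 1;5 0 0 0 0 0 1;5 0 0 0 0 0 1;2.8 -1.2 0 0 0 0.08 1;2.8 -1.2 0 0 0 0.08 1;2.8 -1.2 0 0 0 0.08 1;2.8 -1.2 0 0 0 0.08 1;2.8 -1.2 0 0 0 0.08 1;2.8 -1.2 0 0 0 0.08 1;2.8 -1.2 0 0 0 0.08 1;2.8 -1.2 0 0 0 0.08 1;2.8 -1.2 0 0 0 0.08 1;0 0 0 0 0 0 1"

```text
clock: 5.98
tool_pos: [0.5649, -0.0656, 0.1227]
ee_rot: [180.0, 0.0, 138.5]
wrist_force: [0.0, -0.1, 1.0]
opening: 0.0005
grasp_force: 0.0
```

```bash
python3 m.py | head -2; python3 - <<'E'
from h import *
o=ctrl.get_obs();p=o["tool_pos"];y=np.radians(o["ee_rot"][2])
d=np.array([.573,-.0295])-p[:2]
print(p,o["ee_rot"],"pivot in tool",d@[np.cos(y),np.sin(y)],d@[np.sin(y),-np.cos(y)])
E
```

```text
top cen [ 0.5798 -0.0258] ax [37.  51.4] line [nan nan] 0 ang nan red [nan nan] 0 [[nan, nan], [nan, nan]]
side cen [ 0.5726 -0.0378] ax [20.7 25.1] line [ 0.5881 -0.0135] 14 ang 57.5 red [277.2 250.8] 29 [[0.6378, -0.0282], [0.6354, -0.0151]]
[ 0.56543339 -0.0655101   0.12247908] [1.79992424e+02 1.56734698e-03 1.38918054e+02] pivot in tool 0.017960110490368737 0.03211566026736697
```

The side view gives cap angle about 49°, matching the tool yaw. I'll continue to about 4° short and look again.

Call:
jog_arm:
  increments: "2.7 -1.3 0 0 0 0.08 1;2.7 -1.3 0 0 0 0.08 1;2.7 -1.3 0 0 0 0.08 1;2.7 -1.3 0 0 0 0.08 1;2.7 -1.3 0 0 0 0.08 1;2.7 -1.3 0 0 0 0.08 1;2.7 -1.3 0 0 0 0.08 1;2.7 -1.3 0 0 0 0.08 1;2.7 -1.3 0 0 0 0.08 1;1.7 -0.8 0 0 0 0.05 1;0 0 0 0 0 0 1;0 0 0 0 0 0 1"

```text
clock: 7.13
tool_pos: [0.5427, -0.0492, 0.1223]
ee_rot: [180.0, -0.0, 94.8]
wrist_force: [0.3, 0.1, 0.4]
opening: 0.0
grasp_force: 0.0
```

```bash
python3 m.py | sed -n 2p; python3 - <<'E'
from h import *
o=ctrl.get_obs();p=o["tool_pos"];y=np.radians(o["ee_rot"][2])
d=np.array([.573,-.0295])-p[:2]
print(p,o["ee_rot"],"pivot in tool",d@[np.cos(y),np.sin(y)],d@[np.sin(y),-np.cos(y)])
f=ctrl.grab_frame("side")
cv2.imwrite("pics/s2.png",cv2.resize(f["pixels"][220:280,265:335],(700,600),interpolation=cv2.INTER_CUBIC))
E
```

```text
side cen [ 0.5729 -0.0315] ax [16.9 24.7] line [ 0.5991 -0.0296] 9 ang 4.2 red [277.4 250.7] 31 [[0.6374, -0.0287], [0.635, -0.0156]]
[ 0.54275704 -0.04931387  0.12228391] [ 1.79994044e+02 -3.32818618e-03  9.47628978e+01] pivot in tool 0.017234303069837295 0.031783717509666624
```

View pics/s2.png

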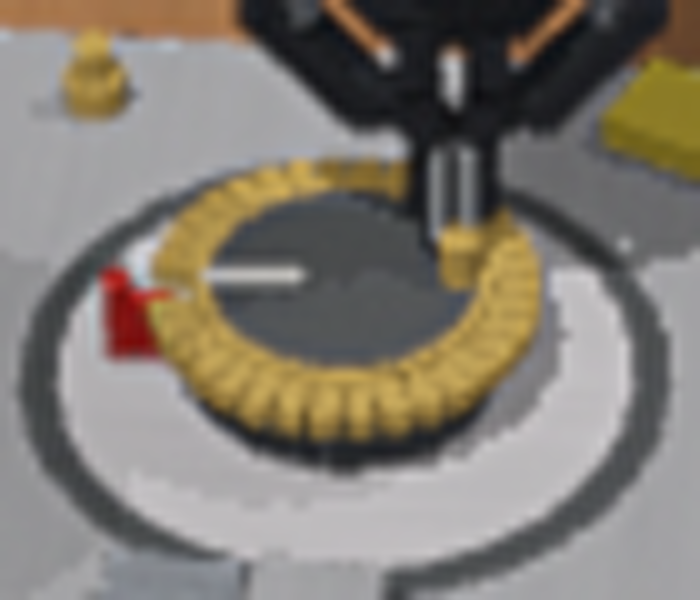

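The cap is about 4° short; the line ends at (210,275) and the pin back is at (130,315) in the crop. I'll nudge it 0.06 rad, then back off and raise.

Call:
jog_arm:
  increments: "1 -0.5 0 0 0 0.03 1;1 -0.5 0 0 0 0.03 1;0 0 0 0 0 0 1;0 0 0 0 0 0 1"

```text
clock: 7.67
tool_pos: [0.5416, -0.0474, 0.1223]
ee_rot: [180.0, 0.0, 91.3]
wrist_force: [0.4, -0.7, -0.4]
opening: 0.0002
grasp_force: 0.3
```

Call:
jog_arm:
  increments: "-6 0 0 0 0 0 1;-6 0 0 0 0 0 1;0 0 -10 0 0 0 1;0 0 -15 0 0 0 1;-30 -30 -10 0 0 0 1;-30 -30 0 0 0 0 1;-30 -30 0 0 0 0 1;-30 -30 0 0 0 0 1;0 0 0 0 0 0 1;0 0 0 0 0 0 1"

```text
clock: 8.5
tool_pos: [0.4261, -0.1805, 0.1576]
ee_rot: [180.0, 0.0, 91.0]
wrist_force: [0.7, -0.6, 0.2]
opening: 0.0
grasp_force: 0.0
```

```bash
python3 m.py | head -2; python3 - <<'E'
from h import *
f=ctrl.grab_frame("top");g=ctrl.grab_frame("side")
a=cv2.resize(f["pixels"][182:262,275:355],(400,400),interpolation=cv2.INTER_CUBIC)
b=cv2.resize(g["pixels"][230:270,270:310],(400,400),interpolation=cv2.INTER_CUBIC)
cv2.imwrite("pics/s3.png",np.hstack([a,b]))
E
```

```text
top cen [ 0.5743 -0.0276] ax [27.9 28.7] line [nan nan] 0 ang nan red [314.  197.9] 7 [[0.6362, -0.028], [0.6336, -0.028]]
side cen [ 0.574  -0.0299] ax [17.2 24.4] line [ 0.5991 -0.0299] 10 ang -0.1 red [277.2 250.8] 29 [[0.6378, -0.0282], [0.6354, -0.0151]]
```

View pics/s3.png

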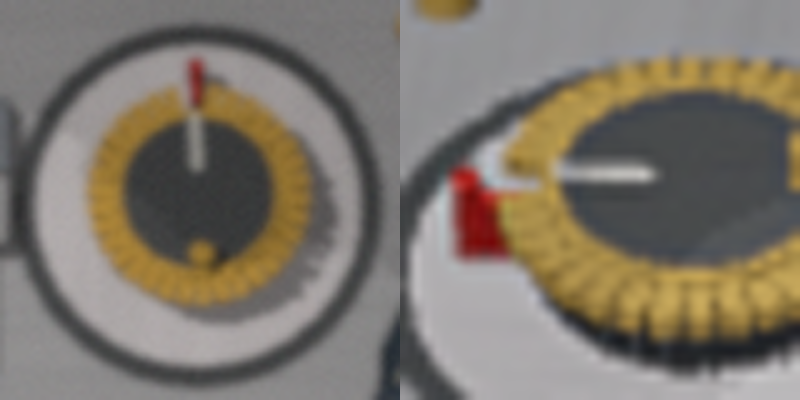

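In the top view the line (196,115–170) runs into the pin (196,60–105), and the red shows through the notch. I'll compare the two angles numerically before pressing.

```bash
python3 - <<'E'
from h import *
im=np.mean([(f:=ctrl.grab_frame("top"))["pixels"].astype(float) for _ in range(4)],0)
C=np.array([.5742,-.0277])
def rep(k,v,w,z):
    u=np.arange(308,321); w=np.clip(w-np.median(w),0,None); w[w<.25*w.max()]=0
    c=(u*w).sum()/w.sum(); p=onz(f,c,v,z)[:2]-C
    print(k,v,round(c,2),(p*1000).round(1),np.degrees(np.arctan2(p[1],p[0])).round(1))
for v in range(194,203): rep("red",v,im[v,308:321,2]-im[v,308:321,1],.110)
for v in range(204,217): rep("line",v,im[v,308:321].min(1),.117)
for v in range(228,238): 
    u=np.arange(308,323);s=im[v,308:323,2]-im[v,308:323,0]; print("lug",v,s.astype(int))
E
```

```text
red 194 313.6 [70.3  0.6] 0.5
red 195 313.62 [67.7  0.6] 0.5
red 196 313.65 [65.   0.5] 0.5
red 197 313.66 [62.3  0.6] 0.5
red 198 313.69 [59.7  0.5] 0.5
red 199 313.9 [57.  0.] 0.0
red 200 313.95 [54.3 -0. ] -0.1
red 201 313.95 [51.7  0. ] 0.0
red 202 314.04 [49.  -0.2] -0.2
line 204 312.94 [42.3  2.8] 3.8
line 205 313.43 [39.6  1.6] 2.3
line 206 313.49 [37.   1.5] 2.3
line 207 313.51 [34.3  1.5] 2.5
line 208 313.52 [31.7  1.5] 2.7
line 209 313.53 [29.1  1.5] 3.0
line 210 313.6 [26.4  1.4] 3.0
line 211 313.65 [23.8  1.3] 3.2
line 212 313.67 [21.2  1.3] 3.5
line 213 313.67 [18.5  1.3] 4.1
line 214 313.87 [15.9  0.9] 3.2
line 215 313.74 [13.3  1.3] 5.5
line 216 313.97 [10.6  0.7] 3.9
lug 228 [ 0 -1  0 -1 -1  0  1  1 -1 -1 -2 -1 -1 -1 -3]
lug 229 [-1 -2  0 -1  1  7 16 16  9  4  0 -1  0 -2 -2]
lug 230 [-1  0 -1  0 10 30 48 51 39 20  4  0 -1 -1 -1]
lug 231 [-1 -1  0  4 24 56 80 84 73 47 17  2  0  0  2]
lug 232 [  4   1   0   7  35  70  94 100  90  64  29   4   2   6  18]
lug 233 [30 17  7 11 34 68 91 97 87 63 31 15 20 32 48]
lug 234 [71 53 38 31 35 58 80 86 74 51 35 44 58 70 78]
lug 235 [99 88 77 70 63 67 80 83 73 58 58 76 92 94 92]
lug 236 [107 103  99  97  91  91  95  94  89  79  82  94 103 104  98]
lug 237 [108 107 105 102 101  98  99 100  98  97 101 105 108 107 104]
```

The notch is about 1.5° off the pin, inside the 3° tolerance. I'll move over the centre and press gently.

Call:
jog_arm:
  increments: "30 30 0 0 0 0 1;30 30 0 0 0 0 1;30 30 0 0 0 0 1;30 30 0 0 0 0 1;29 30 0 0 0 0 1;0 0 0 0 0 0 1;0 0 12 0 0 0 1;0 0 12 0 0 0 1;0 0 10 0 0 0 1;0 0 3 0 0 0 1;0 0 0 0 0 0 1;0 0 0 0 0 0 1"

```text
clock: 9.95
tool_pos: [0.5719, -0.029, 0.12]
ee_rot: [-180.0, -0.0, 91.2]
wrist_force: [0.3, -0.4, -0.1]
opening: -0.0004
grasp_force: 0.0
```

Call:
jog_arm:
  increments: "0 0 1 0 0 0 1;0 0 1 0 0 0 1;0 0 1 0 0 0 1;0 0 1 0 0 0 1;0 0 0 0 0 0 1;0 0 0 0 0 0 1"

```text
clock: 10.45
tool_pos: [0.572, -0.0291, 0.1161]
ee_rot: [180.0, 0.0, 91.2]
wrist_force: [0.9, -0.7, 3.8]
opening: -0.0
grasp_force: 1.7
```

Call:
jog_arm:
  increments: "0 0 1 0 0 0 1;0 0 1 0 0 0 1;0 0 1 0 0 0 1;0 0 0 0 0 0 1;0 0 0 0 0 0 1"

```text
clock: 10.87
tool_pos: [0.5721, -0.0291, 0.113]
ee_rot: [180.0, 0.0, 91.2]
wrist_force: [0.2, -0.8, 2.9]
opening: 0.0003
grasp_force: 1.6
```

It is sinking: z is 0.113 at low force. I'll keep going to home at 0.109.

Call:
jog_arm:
  increments: "0 0 1 0 0 0 1;0 0 1 0 0 0 1;0 0 1 0 0 0 1;0 0 1 0 0 0 1;0 0 0 0 0 0 1;0 0 0 0 0 0 1"

```text
clock: 11.37
tool_pos: [0.5721, -0.029, 0.109]
ee_rot: [180.0, 0.0, 91.2]
wrist_force: [0.4, -1.6, 4.6]
opening: -0.0001
grasp_force: 2.2
```

Call:
jog_arm:
  increments: "0 0 0.5 0 0 0 1;0 0 0.5 0 0 0 1;0 0 0 0 0 0 1;0 0 0 0 0 0 1"

```text
clock: 11.7
tool_pos: [0.5721, -0.029, 0.1088]
ee_rot: [179.9, 0.0, 91.2]
wrist_force: [-3.8, -0.1, 19.4]
opening: -0.0007
grasp_force: 9.8
```

The cap hit a hard stop at z = 0.109 with 19 N, which is home. One slightly firmer press, then I retreat.

Call:
jog_arm:
  increments: "0 0 0.5 0 0 0 1;0 0 0 0 0 0 1;0 0 -3 0 0 0 1;0 0 -10 0 0 0 1;0 0 -20 0 0 0 1;0 0 -30 0 0 0 1;0 0 -10 0 0 0 1;-30 -30 0 0 0 0 1;-30 -30 0 0 0 0 1;-30 -30 0 0 0 0 1;-30 -30 0 0 0 0 1;0 0 0 0 0 0 1;0 0 0 0 0 0 1;0 0 0 0 0 0 1"

```text
clock: 12.87
tool_pos: [0.4569, -0.1493, 0.1807]
ee_rot: [180.0, 0.0, 91.1]
wrist_force: [0.3, -0.2, -0.2]
opening: 0.0001
grasp_force: 0.0
```

```bash
python3 - <<'E'
from h import *
f=ctrl.grab_frame("top");g=ctrl.grab_frame("side")
a=cv2.resize(f["pixels"][162:282,255:375],(400,400),interpolation=cv2.INTER_CUBIC)
b=cv2.resize(g["pixels"][220:280,265:325],(400,400),interpolation=cv2.INTER_CUBIC)
cv2.imwrite("pics/s4.png",np.hstack([a,b]))
E
```

```text
(no output)
```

View pics/s4.png

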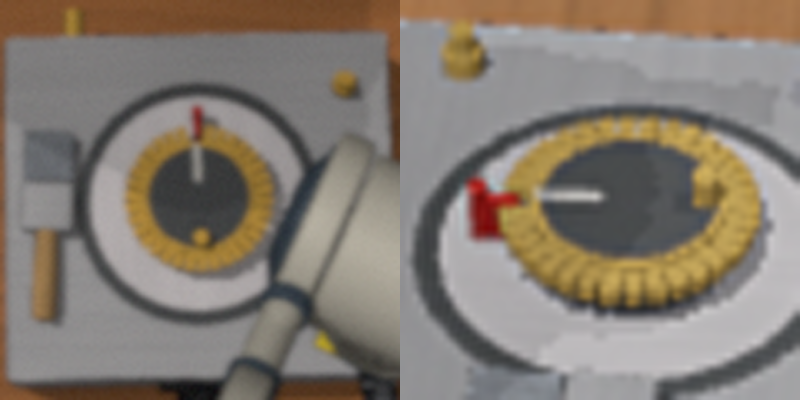

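The cap now sits low with the red pin showing in the notch (left (197,125), right (500,200)). Its dark underside is no longer visible, and the brush and jet have not moved.

```bash
python3 -c "
from station import ctrl
print(ctrl.hand_in())"
```

```text
the job is handed in; nothing more can be done
None
```

The job is handed in: I pushed the lug round with the shut gripper until the notch stood over the pin, then pressed the cap down to a hard stop at its home height (top at 109 mm), and the last pictures show it seated with the brush and jet unmoved.

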